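# Return the joiner's tools to their shadow pads

## Task

Tidy the joiner's bench: put the mallet, the cork sanding block, the try square and the red clamp back, each on the black foam pad whose yellow outline has its shape, covering that outline and turned the same way as it, the mallet standing upright on its head and the others lying flat. Leave the pale bobbin turning standing where it is, and let go of everything.

Things in the scene. Friction and masses are not known exactly. Their poses are not given: they have to be found in the camera images.
- mallet: Carver's mallet, one dark-brown turned piece, standing upright on its head with the handle up; 178 mm tall. Head 68 mm across from the bench to 70 mm up, narrowing to the handle at 90 mm; handle 24 to 28 mm across from 95 to 170 mm up. Origin: centre of the underside; z along the handle, up. About 0.4 kg. Its yaw does not matter.
- block: Cork sanding block with a reddish-brown abrasive sole, 100 mm (x) by 55 mm (y) by 38 mm high, about 0.12 kg. Origin: centre of the underside. Either end may lead.
- square: Try square lying flat: dark wooden stock 20 mm (x) by 80 mm (y) by 22 mm high with brass strips, and a steel blade 25 mm wide and 4 mm thick, flush with the underside, that runs 100 mm to +x from the stock's +y end (x from 10 to 110 mm, y from 15 to 40 mm). Origin: centre of the stock's underside. About 0.15 kg, balanced near x = 17, y = 8 mm; pick it by the stock, across its 20 mm.
- clamp: Small red F-clamp lying flat, 22 mm high, about 0.3 kg. Its steel bar runs along x from -58 to 72 mm, 18 mm wide (y), from 4 to 18 mm above the underside. Two red arms, 16 mm thick, run to +y (to 61 mm), centred on x = -50 and x = 34 mm; from the second a red round handle 21 mm thick goes on to x = 88 mm at y = 47 mm. Origin: on the bar's centre line between the arms, at the height of the underside; pick it there, across the 18 mm of the bar, where the bar is free for 68 mm.
- pad_round: Black foam pad 120 by 120 mm, 6 mm thick, fixed to the bench, with a yellow disc 74 mm across at its centre: the mallet's. Origin: centre of the underside. The mallet stands with its origin over this centre, 6 mm up.
- pad_oblong: Black foam pad 135 mm (x) by 95 mm (y), 6 mm thick, fixed, with a yellow oblong 106 by 61 mm at its centre, long side along x: the sanding block's. Origin: centre of the underside. The block lies with its origin over this centre, 6 mm up, x axes parallel, either way round.
- pad_L: Black foam pad 150 mm (x) by 110 mm (y), 6 mm thick, fixed, with a yellow L, the try square's silhouette with a 3 mm margin. Origin: centre of the underside. The square lies with its origin at x = -50, y = 0 mm, z = 6 mm in the pad's frame and its axes parallel to the pad's and pointing the same way.
- pad_F: Black foam pad 175 mm (x) by 100 mm (y), 6 mm thick, fixed, with a yellow F-like shape, the clamp's silhouette with a 3 mm margin. Origin: centre of the underside. The clamp lies with its origin at x = -15, y = -25 mm, z = 6 mm in the pad's frame and its axes parallel to the pad's and pointing the same way.
- bobbin: Finished pale-wood bobbin turning (three beads), 36 mm across and 112 mm tall, standing loose between the tools and the pads; not to be moved. Origin: centre of the underside.
There are look-alikes about, which are no part of the job. What is shaped like the block but green is not meant. There is more than one size of the square; the one meant has the size given above.

How it is judged:
At the end, for the whole second after the job is handed in: Each tool rests released on its own pad, flat (0.1 rad), within 12 mm of its outline along each pad axis and 4 mm in height, and, but for the mallet, within 0.2 rad of its direction (block either way round; square and clamp only as drawn). The bobbin stands upright (x of mallet in the frame of pad_round between -0.012 and 0.012 m and y of mallet in the frame of pad_round between -0.012 and 0.012 m and z of mallet in the frame of pad_round between 0.002 and 0.01 m and angle between each of mallet, block, square, clamp, bobbin's own z axis and vertical below 0.1 rad and linear speed of each of mallet, block, square, clamp below 0.02 m/s and angular speed of each of mallet, block, square, clamp below 0.2 rad/s and x of block in the frame of pad_oblong between -0.012 and 0.012 m and y of block in the frame of pad_oblong between -0.012 and 0.012 m and z of block in the frame of pad_oblong between 0.002 and 0.01 m and angle between the x axis of block and the x axis of pad_oblong, either way round below 0.2 rad and x of square in the frame of pad_L between -0.062 and -0.038 m and y of square in the frame of pad_L between -0.012 and 0.012 m and z of square in the frame of pad_L between 0.002 and 0.01 m and angle between the x axis of square and the x axis of pad_L, either way round below 0.2 rad and x of pad_L in the frame of square between 0.02 and 0.08 m and y of pad_L in the frame of square between -0.03 and 0.03 m and x of clamp in the frame of pad_F between -0.027 and -0.003 m and y of clamp in the frame of pad_F between -0.037 and -0.013 m and z of clamp in the frame of pad_F between 0.002 and 0.01 m and angle between the x axis of clamp and the x axis of pad_F, either way round below 0.2 rad and x of pad_F in the frame of clamp between -0.015 and 0.045 m and y of pad_F in the frame of clamp between -0.005 and 0.055 m); the robot touches nothing.
It fails at once if the bobbin turning is moved by more than 25 mm or tipped (distance of bobbin from where it was at the start of the episode above 0.025 m or angle between bobbin's own z axis and vertical above 0.3 rad).
It also fails if it takes over 131 s, if anything falls off the work surface, if the arm or the gripper's body presses on something with over 40 N, if the wrist force passes 120 N, or if a joint passes its speed limit or range.

## Robot

A 7-joint arm with a two-finger parallel gripper is mounted at the origin on the work surface. World frame = base frame: x ahead of the robot, y to its left, z up, the work surface at z = 0. Lengths are in m, angles in rad, forces in N, time in s.
With the tool pointing down it reaches from about 0.425 to 0.875 m from the base axis. Payload 4.7 kg.
Tool frame: the origin (TCP) lies on the centre line of the jaws, within the pads' length; the fingertips stand 8 mm ahead of it and the grasp point (between the pads) lies 11 mm behind it; x points along the fingers, y is the direction in which the jaws open and shut, and the axes are right-handed (so a half turn about x gives the same grasp; the last joint's range is limited). The gripper opens to 87 mm and grips with 3 to 60 N. Pads are 19 mm wide; open, the fingers measure 117 mm over their backs; the gripper's body (75 mm by 190 mm) begins 51 mm behind the grasp point.
Start: joints at [1.141, 0.321, -0.07, 1.45, 0.023, 1.371, -0.057], TCP at [0.279, -0.587, 0.231] pointing down, gripper open.
Joint ranges: [-2.86, 2.86], [-0.3, 2.09], [-1.38, 1.24], [0.06, 2.45], [-1.56, 4.7], [0.09, 2.05], [-2.69, 2.69]. Speed limits (rad/s): [2.57, 2.57, 3.14, 3.14, 3.14, 3.14, 3.14].

## Interface

Orientations are given as a rotation vector (axis times angle).
In Python, from plant import state, get_image, calibration, close_job gives the robot as it stands.
- The arm moves only by the shell command python3 -m jog 'ROWS' [OPENING]. ROWS is JSON, a list of rows, each an object of numbers: "x", "y", "z": the shift along the tool's x, y, z in mm; "roll": the turn about the tool's x in degrees. In form: [{"x": .., "y": .., "z": .., "roll": ..}, ...]. A call has 1 to 12 rows; each row shifts and turns the commanded pose from where the row before left it, along the tool's axes as they then stand; what a row does not reach is not made up. A row lasts 1/10 s, in which the tool goes at most 50 mm and 8.59 degrees, less where a joint would pass 70% of its speed; a pose out of reach is approached as far as the arm can. A call is refused whole if a number of a shift passes 50 or a number of a turn 8.59, either way. A call with a gripper value outside its range is refused whole. OPENING is the opening, from 0 (shut) to 1 (fully open), set as the call begins (- or left out, the last holds). The fingers move at their own pace and stop on an object; the grip force is fixed at half the most. Time passes only in rows, so rows that do not move let the fingers close. It gives the time, the measured TCP pose, the force and the opening at its end, in the units of the state.
- state(): the state, without advancing time (a new reading comes with each control period).
- get_image(name): name is "scene" or "top" or "wrist"; returns the picture (384x512x3 uint8, red, green, blue); there is no depth.
- calibration(name): a dict with "camera_matrix" (3x3 intrinsics, pixels), "D" ([k1, k2, p1, p2, k3] as OpenCV has them; the pictures are not rectified), "origin" and "attitude" of the camera in the world. Camera axes: x right, y down, z forward; pixel columns grow to the right and rows downward; lengths in m; the calibration is good to about 2 mm. A picture is of the moment at which its call begins: read the wrist's pose just before it. calibration takes no time and is no camera call; for the wrist camera it gives the pose at the moment of the call.
- close_job(): hands the job in, once; it reports no verdict.
The state is a dict: "clock": time; "q": joint angles; "qd": joint speeds; "tau": joint torques, N m; "ee_pos": TCP position; "ee_rot": TCP orientation; "force": force on the tool from outside, world axes, zero at the start; "torque": the same for the moment, N m; "gripper_width": finger opening in m.
Only numpy, scipy, OpenCV 4.12 (cv2) and the standard library are available. Lean on these libraries where they do the work, as an engineer would, in place of code of your own. Each camera call takes 0.05 s, during which the arm holds its last target. There are 200 camera calls.

## Working session

There is one attempt and no reset: what is moved stays moved. The work goes in short steps, Python scripts to look and compute and a shell command to move; the robot and the scene stay as the last step left them, time stands still between calls to the robot, and variables do not carry over. Pictures are saved under pics/ and viewed, about 12 in all and at most 16, crops included, and the job is handed in when it is done.

```bash
mkdir -p pics; ls; python3 - <<'E'
from plant import *
import cv2
s=state(); print(s['clock'],s['ee_pos'],s['ee_rot'],s['gripper_width'])
for n in('top','scene'):
    im=get_image(n); cv2.imwrite(f'pics/{n}0_raw.png',im[:,:,::-1]); 
    cv2.imwrite(f'pics/{n}0.png',cv2.resize(im[:,:,::-1],(800,600),interpolation=cv2.INTER_CUBIC))
    print(n,calibration(n))
E
```

```text
pics
0.0 [ 0.27880489 -0.58657792  0.22944589] [ 1.97571613  0.44771187 -1.97671149] 0.0869082633768855
top {'camera_matrix': array([[441.09023444,   0.        , 256.2621974 ],
       [  0.        , 441.09023444, 187.57825965],
       [  0.        ,   0.        ,   1.        ]]), 'D': array([-0.17181546,  0.        ,  0.        ,  0.        ,  0.        ]), 'origin': array([0.27749975, 0.03059215, 1.21159075]), 'attitude': array([-2.15775754,  2.18854729, -0.10235666])}
scene {'camera_matrix': array([[364.30891026,   0.        , 250.21540964],
       [  0.        , 364.30891026, 186.35408298],
       [  0.        ,   0.        ,   1.        ]]), 'D': array([-0.05143213,  0.        ,  0.        ,  0.        ,  0.        ]), 'origin': array([ 0.8160798 , -0.53939607,  0.74497181]), 'attitude': array([-2.24978657, -0.77166604,  0.29955409])}
```

View pics/top0.png

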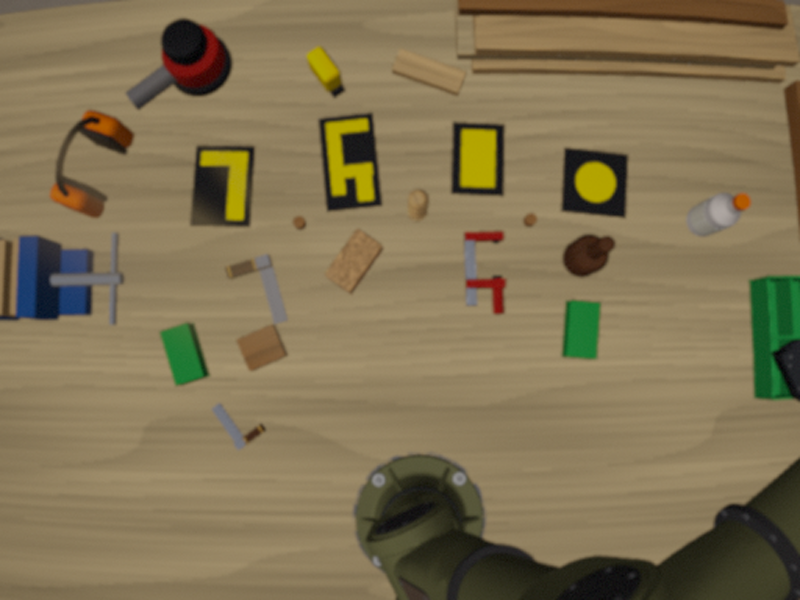

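View pics/scene0.png

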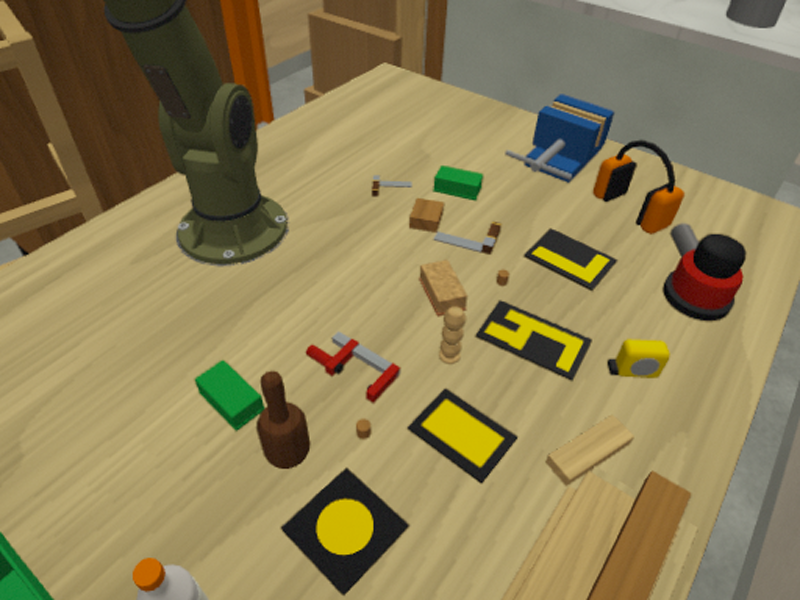

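The top view (800x600 scale) shows four pads: L at (222,186), F at (350,162), oblong at (478,160) and round at (595,182). The tools are the mallet at (587,252), the block at (355,260), the clamp at (480,272) and the larger square at (258,282). The bobbin is at (418,205), and the look-alikes are green blocks and a small square at (240,425). Next I measure positions.

```bash
cat > h.py <<'E'
import numpy as np, cv2
from plant import *
from scipy.spatial.transform import Rotation as R
def cast(cal,uv,z):
    p=cv2.undistortPoints(np.array(uv,float).reshape(-1,1,2),cal['camera_matrix'],cal['D']).reshape(-1,2)
    d=np.c_[p,np.ones(len(p))]@R.from_rotvec(cal['attitude']).as_matrix().T
    o=cal['origin']; return (o+d*((z-o[2])/d[:,2])[:,None])[:,:2]
def ray(cal,uv):
    a=cast(cal,uv,0.)[0]; o=cal['origin']; d=np.r_[a,0]-o; return o,d/np.linalg.norm(d)
def meet(r1,r2):
    A=np.c_[r1[1],-r2[1]]; t=np.linalg.lstsq(A,r2[0]-r1[0],rcond=None)[0]
    a,b=r1[0]+t[0]*r1[1],r2[0]+t[1]*r2[1]; return (a+b)/2,np.linalg.norm(a-b)
def blobs(m,amin=60):
    c,_=cv2.findContours(m.astype(np.uint8),cv2.RETR_EXTERNAL,cv2.CHAIN_APPROX_NONE)
    return [k for k in c if cv2.contourArea(k)>amin]
def rect(cal,k,z):
    (c,wh,a)=cv2.minAreaRect((cast(cal,k.reshape(-1,2),z)*1000).astype(np.float32))
    w,h=wh
    if w<h: w,h,a=h,w,a+90
    return np.round(c,1),round(w,1),round(h,1),round((a+90)%180-90,1)   # a: long side vs world x, deg
def go(x,y,z,yaw):
    """move in tool axes (mm,deg) to TCP x,y,z (mm) with jaw axis at yaw (deg, mod 180)"""
    s=state(); M=R.from_rotvec(s['ee_rot']).as_matrix(); p=np.array(s['ee_pos'])*1000
    d=M.T@(np.array([x,y,z])-p); cy=np.degrees(np.arctan2(M[1,1],M[0,1]))
    dy=(yaw-cy+90)%180-90
    print('t',s['clock'],'pos',p.round(1),'jaw',cy.round(1),'down',M[:,0].round(3),'| tool shift',d.round(1),'roll',round(-dy,1),'q7',round(s['q'][6],2),'w',round(s['gripper_width']*1000,1))
E
python3 - <<'E'
from h import *
im=cv2.imread('pics/top0_raw.png'); hsv=cv2.cvtColor(im,cv2.COLOR_BGR2HSV); H,S,V=cv2.split(hsv); c=calibration('top')
def show(n,m,z,roi,amin=40):
    mm=np.zeros_like(m); x0,y0,x1,y1=[int(v/1.5625) for v in roi]; mm[y0:y1,x0:x1]=m[y0:y1,x0:x1]
    for k in blobs(mm,amin): print(n,*rect(c,k,z),'area',cv2.contourArea(k))
roi=(170,100,640,235)
show('yel',(H>22)&(H<34)&(S>200),.006,roi)
show('pad',(V<60)|((H>22)&(H<34)&(S>200)),.006,roi,300)
show('red',((H<6)|(H>174))&(S>150)&(V>60),.02,(440,220,530,330),15)
show('clamp',(((H<6)|(H>174))&(S>150)|(S<60)),.015,(440,220,530,330),15)
for p in [(355,260),(255,270),(275,290),(262,345),(480,270),(470,265),(418,200),(240,300),(585,260)]:
    x,y=int(p[0]/1.5625),int(p[1]/1.5625); print(p,hsv[y,x])
go(300,-500,200,0)
crop=im[140:250,110:410]
cv2.imwrite('pics/c1.png',cv2.resize(crop,None,fx=2.66,fy=2.66,interpolation=cv2.INTER_CUBIC))
E
```

```text
yel [ 590.2 -326.1] 76.9 75.1 63.0 area 522.0
yel [593.1 350.9] 125.3 88.8 -2.0 area 595.5
yel [ 635.5 -112.7] 111.4 65.4 -2.1 area 808.0
yel [634.  118.6] 156.1 79.5 5.2 area 889.5
pad [ 589.7 -325.8] 115.1 114.6 -5.8 area 1454.5
pad [593.6 350.5] 143.1 104.7 -2.5 area 1363.0
pad [ 634.8 -112.7] 128.6 88.1 -2.2 area 1306.5
pad [632.2 118.6] 169.6 94.6 5.0 area 1846.0
red [ 387.  -117.9] 63.0 60.2 88.6 area 172.5
red [ 488.7 -117.9] 63.6 11.2 89.4 area 84.5
clamp [382.1 -93.6] 27.5 19.2 -1.3 area 68.5
clamp [ 426.1 -116.5] 138.3 68.7 -0.6 area 418.5
(355, 260) [ 16 123 149]
(255, 270) [ 19 113 120]
(275, 290) [  0   8 124]
(262, 345) [ 16 134 131]
(480, 270) [ 20  91 135]
(470, 265) [115  21 131]
(418, 200) [ 18 107 153]
(240, 300) [ 20  85 147]
(585, 260) [ 11 160  70]
t 0.1 pos [ 278.9 -586.6  229.6] jaw -64.6 down [-0.001  0.002 -1.   ] | tool shift [ 29.7 -69.1 -56.3] roll -64.6 q7 -0.06 w 86.9
```

View pics/c1.png

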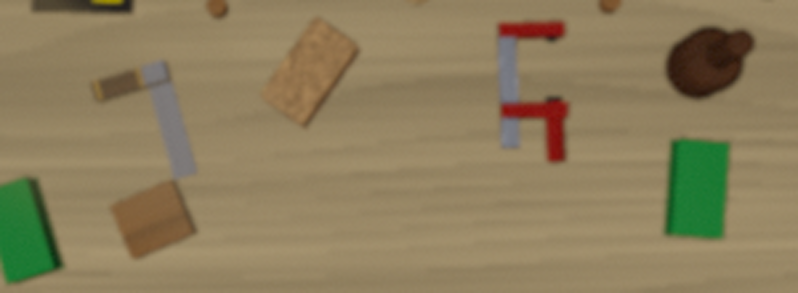

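```bash
python3 - <<'E'
from h import *
im=cv2.imread('pics/top0_raw.png'); H,S,V=cv2.split(cv2.cvtColor(im,cv2.COLOR_BGR2HSV)); c=calibration('top'); cs=calibration('scene')
cr=lambda P:[(110+x/2.66,140+y/2.66) for x,y in P]
b=(cast(c,cr([(318,17),(359,48),(306,126),(262,96)]),.038)*1000); print('block corners',b.round(),b.mean(0).round(1),cv2.minAreaRect(b.astype(np.float32)))
def show(n,m,z,roi,amin=40):
    mm=np.zeros_like(m); x0,y0,x1,y1=[int(v/1.5625) for v in roi]; mm[y0:y1,x0:x1]=m[y0:y1,x0:x1]
    for k in blobs(mm,amin): print(n,*rect(c,k,z),'area',cv2.contourArea(k))
show('blockmask',(H<19)&(S>100),.038,(320,220,390,300))
show('blade',S<55,.004,(220,240,300,330),30)
show('stock',(S>70)&(V<135),.022,(215,240,300,330),15)
show('smallsq blade',S<55,.004,(200,395,250,455),20)
print('stock L end',cast(c,cr([(92,84),(98,102)]),.022)*1000,'R end',cast(c,cr([(168,62),(171,80)]),.022)*1000,'blade end',cast(c,cr([(175,178),(196,173)]),.004)*1000)
# mallet
show('mallet',V<85,.04,(550,225,625,285))
t=ray(c,cr([(740,42)])); s=ray(cs,[(272/1.5625,377/1.5625)]); print('handle top',meet(t,s))
t=ray(c,cr([(697,67)])); s=ray(cs,[(283/1.5625,440/1.5625)]); print('head',meet(t,s))
t=ray(c,[(418/1.5625,196/1.5625)]);s=ray(cs,[(454/1.5625,314/1.5625)]);print('bobbin top',meet(t,s))
print('bobbin base',cast(cs,[(450/1.5625,354/1.5625)],0))
E
```

```text
block corners [[501. 100.]
 [469.  59.]
 [390. 113.]
 [421. 158.]] [445.2 107.6] ((445.8015441894531, 107.20477294921875), (54.09111785888672, 98.34676361083984), 54.9671630859375)
blockmask [445.8 109.7] 101.7 59.7 -35.4 area 771.5
blade [404.  259.1] 125.0 26.6 16.9 area 356.5
stock [437.  310.4] 57.6 27.4 -72.6 area 167.5
smallsq blade [161.8 334.9] 88.6 22.9 32.8 area 201.5
stock L end [[438.32912271 336.26462228]
 [419.48590283 329.69526814]] R end [[459.84193146 256.6598674 ]
 [441.06601421 253.40696459]] blade end [[341.09547144 252.24631551]
 [346.02372817 230.26610213]]
mallet [ 453.6 -299.3] 96.5 64.0 -57.6 area 577.0
handle top (array([ 0.44924669, -0.29103198,  0.17016726]), np.float64(0.0014484752183143094))
head (array([ 0.44672375, -0.29223409,  0.0185583 ]), np.float64(0.002989620432492649))
bobbin top (array([ 0.54071699, -0.00262432,  0.10120715]), np.float64(0.004084200130285689))
bobbin base [[ 5.40174302e-01 -4.18511752e-04]]
```

Measured positions in mm:

| Item | Position | Direction |
|---|---|---|
| Mallet | (448,-291.5) | – |
| Block | (445.5,108) | long side at -35° |
| Square | (440.5,297) | +x at 197° |
| Clamp | (440,-91.5) | +x at 180° |

Sizes agree with those given: the large square's blade runs 120 mm and the block is 101x57. I start with the mallet.

```bash
python3 - <<'E'
from h import *
go(448,-291.5,229,-64.6)
E
```

```text
t 0.1 pos [ 278.9 -586.6  229.6] jaw -64.6 down [-0.001  0.002 -1.   ] | tool shift [   0.9 -193.9 -279.5] roll 0.0 q7 -0.06 w 86.9
```

```bash
python3 -m jog '[{"y":-24,"z":-34},{"y":-24,"z":-35},{"y":-24,"z":-35},{"y":-24,"z":-35},{"y":-24,"z":-35},{"y":-24,"z":-35},{"y":-25,"z":-35},{"y":-25,"z":-35},{},{},{}]' 1; python3 - <<'E'
from h import *
go(448,-291.5,125,-64.6)
c=calibration('wrist'); im=get_image('wrist'); cv2.imwrite('pics/w1.png',im[:,:,::-1]); print(c)
E
```

```text
t 0.1 pos [ 278.9 -586.6  229.6] jaw -64.6 down [-0.001  0.002 -1.   ] | tool shift [ 104.9 -193.7 -279.5] roll 0.0 q7 -0.06 w 86.9
{'camera_matrix': array([[327.65625934,   0.        , 253.83746486],
       [  0.        , 327.65625934, 195.65064662],
       [  0.        ,   0.        ,   1.        ]]), 'D': array([-0.01340687,  0.        ,  0.        ,  0.        ,  0.        ]), 'origin': array([ 0.34865402, -0.55327743,  0.38443065]), 'attitude': array([ 2.44658689, -1.5447727 , -0.22372218])}validation failed for argument at $[0]...
```

View pics/w1.png

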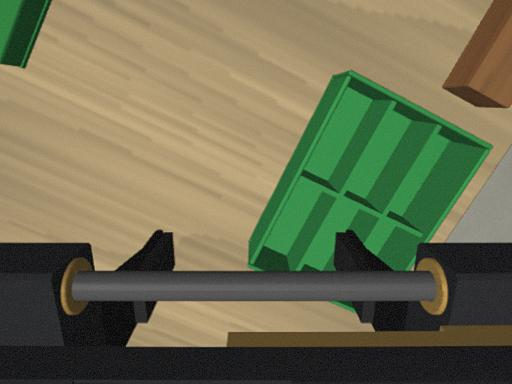

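The call was refused, probably because every row needs all its fields, so the arm did not move. The picture shows only the open jaws over the green tray.

```bash
python3 -m jog '[{"x":0,"y":-24,"z":-34,"roll":0},{"x":0,"y":-24,"z":-35,"roll":0},{"x":0,"y":-24,"z":-35,"roll":0},{"x":0,"y":-24,"z":-35,"roll":0},{"x":0,"y":-24,"z":-35,"roll":0},{"x":0,"y":-24,"z":-35,"roll":0},{"x":0,"y":-25,"z":-35,"roll":0},{"x":0,"y":-25,"z":-35,"roll":0},{"x":0,"y":0,"z":0,"roll":0},{"x":0,"y":0,"z":0,"roll":0},{"x":0,"y":0,"z":0,"roll":0}]' 1; python3 - <<'E'
from h import *
go(448,-291.5,125,-64.6)
E
```

```text
clock: 1.25
ee_pos: [0.4469, -0.2933, 0.2303]
ee_rot: [1.975, 0.444, -1.977]
force: [-0.0, 0.1, -0.6]
gripper_width: 0.087
t 1.25 pos [ 446.9 -293.3  230.3] jaw -64.7 down [-0.001 -0.001 -1.   ] | tool shift [105.3  -1.2  -1.9] roll -0.1 q7 -0.62 w 87.0
```

```bash
python3 -m jog '[{"x":40,"y":-1,"z":-2,"roll":0},{"x":35,"y":0,"z":0,"roll":0},{"x":20,"y":0,"z":0,"roll":0},{"x":10,"y":0,"z":0,"roll":0},{"x":0,"y":0,"z":0,"roll":0},{"x":0,"y":0,"z":0,"roll":0}]' 1;  python3 -m jog '[{"x":0,"y":0,"z":0,"roll":0},{"x":0,"y":0,"z":0,"roll":0},{"x":0,"y":0,"z":0,"roll":0},{"x":0,"y":0,"z":0,"roll":0},{"x":0,"y":0,"z":0,"roll":0},{"x":0,"y":0,"z":0,"roll":0},{"x":0,"y":0,"z":0,"roll":0},{"x":0,"y":0,"z":0,"roll":0}]' 0; python3 -m jog '[{"x":-10,"y":0,"z":0,"roll":0},{"x":-20,"y":0,"z":0,"roll":0},{"x":-20,"y":0,"z":0,"roll":0},{"x":0,"y":0,"z":0,"roll":0},{"x":0,"y":0,"z":0,"roll":0}]' ; python3 - <<'E'
from h import *
go(590,-326,185,-64.6)
cv2.imwrite('pics/s1_raw.png',get_image('scene')[:,:,::-1])
cv2.imwrite('pics/w1.png',get_image('wrist')[:,:,::-1])
E
```

```text
clock: 1.85
ee_pos: [0.4494, -0.2914, 0.1265]
ee_rot: [1.977, 0.443, -1.975]
force: [-0.1, -0.1, 0.5]
gripper_width: 0.087
clock: 2.65
ee_pos: [0.4493, -0.2905, 0.1257]
ee_rot: [1.975, 0.445, -1.975]
force: [0.5, -0.9, 0.7]
gripper_width: 0.0307
clock: 3.15
ee_pos: [0.4487, -0.29, 0.175]
ee_rot: [1.975, 0.446, -1.976]
force: [0.7, 0.1, -4.7]
gripper_width: 0.0259
t 3.15 pos [ 448.7 -290.   175. ] jaw -64.6 down [-0.001  0.    -1.   ] | tool shift [ -10.1   93.1 -112.1] roll 0.0 q7 -0.64 w 25.9
```

View pics/s1_raw.png

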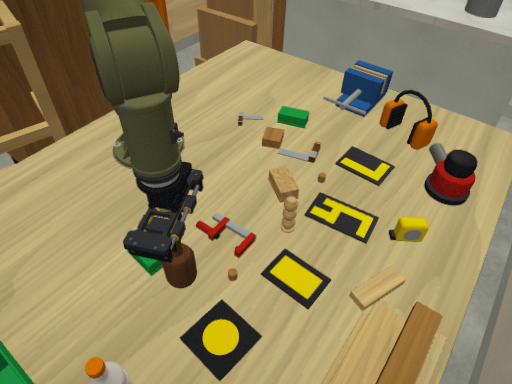

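The mallet is held: the wrist reads -4.7 N and the jaws stand at 25.9 mm. It hangs over the bench near (180,265). Next I carry it to the round pad.

```bash
python3 -m jog '[{"x":0,"y":15,"z":-18,"roll":0},{"x":0,"y":25,"z":-30,"roll":0},{"x":0,"y":25,"z":-30,"roll":0},{"x":0,"y":18,"z":-22,"roll":0},{"x":0,"y":10,"z":-12,"roll":0},{"x":0,"y":0,"z":0,"roll":0},{"x":15,"y":0,"z":0,"roll":0},{"x":10,"y":0,"z":0,"roll":0},{"x":0,"y":0,"z":0,"roll":0},{"x":0,"y":0,"z":0,"roll":0}]' ; python3 - <<'E'
from h import *
go(590,-326,132,-64.6)
E
```

```text
clock: 4.25
ee_pos: [0.5891, -0.3262, 0.1498]
ee_rot: [1.975, 0.446, -1.978]
force: [-0.9, 0.2, -4.7]
gripper_width: 0.0261
t 4.25 pos [ 589.1 -326.2  149.8] jaw -64.6 down [-0.002  0.    -1.   ] | tool shift [17.8  0.3 -1. ] roll -0.0 q7 -0.75 w 26.1
```

```bash
python3 -m jog '[{"x":6,"y":0,"z":-1,"roll":0},{"x":4,"y":0,"z":0,"roll":0},{"x":2,"y":0,"z":0,"roll":0},{"x":0,"y":0,"z":0,"roll":0},{"x":0,"y":0,"z":0,"roll":0}]' ;python3 -m jog '[{"x":2,"y":0,"z":0,"roll":0},{"x":2,"y":0,"z":0,"roll":0},{"x":0,"y":0,"z":0,"roll":0},{"x":0,"y":0,"z":0,"roll":0}]'
```

```text
clock: 4.75
ee_pos: [0.5912, -0.3258, 0.1387]
ee_rot: [1.975, 0.445, -1.975]
force: [-0.0, 0.4, -5.0]
gripper_width: 0.0261
clock: 5.15
ee_pos: [0.5913, -0.326, 0.1349]
ee_rot: [1.976, 0.445, -1.975]
force: [-0.3, -0.7, -3.1]
gripper_width: 0.0262
```

```bash
python3 -m jog '[{"x":1,"y":0,"z":0,"roll":0},{"x":0,"y":0,"z":0,"roll":0},{"x":0,"y":0,"z":0,"roll":0}]' ;python3 -m jog '[{"x":0,"y":0,"z":0,"roll":0},{"x":0,"y":0,"z":0,"roll":0},{"x":0,"y":0,"z":0,"roll":0},{"x":0,"y":0,"z":0,"roll":0},{"x":0,"y":0,"z":0,"roll":0},{"x":0,"y":0,"z":0,"roll":0},{"x":-15,"y":0,"z":0,"roll":0},{"x":-25,"y":0,"z":0,"roll":0},{"x":-35,"y":0,"z":0,"roll":0},{"x":-35,"y":0,"z":0,"roll":0},{"x":0,"y":0,"z":0,"roll":0},{"x":0,"y":0,"z":0,"roll":0}]' 1; python3 - <<'E'
from h import *
go(440,-91.5,240,90)
E
```

```text
clock: 5.45
ee_pos: [0.5916, -0.3261, 0.1348]
ee_rot: [1.976, 0.444, -1.974]
force: [-1.1, -1.1, 3.8]
gripper_width: 0.0259
clock: 6.65
ee_pos: [0.5918, -0.326, 0.2459]
ee_rot: [1.977, 0.443, -1.972]
force: [0.2, 0.1, -0.7]
gripper_width: 0.0871
t 6.65 pos [ 591.8 -326.   245.9] jaw -64.6 down [ 0.003 -0.002 -1.   ] | tool shift [   5.  -277.    36.4] roll 25.4 q7 -0.74 w 87.1
```

```bash
python3 -m jog '[{"x":0,"y":-20,"z":3,"roll":0},{"x":0,"y":-40,"z":5,"roll":0},{"x":0,"y":-45,"z":6,"roll":0},{"x":0,"y":-45,"z":6,"roll":0},{"x":0,"y":-45,"z":6,"roll":0},{"x":0,"y":-45,"z":6,"roll":0},{"x":0,"y":-37,"z":4,"roll":0},{"x":0,"y":0,"z":0,"roll":8.5},{"x":0,"y":0,"z":0,"roll":8.5},{"x":0,"y":0,"z":0,"roll":8.4},{"x":0,"y":0,"z":0,"roll":0},{"x":0,"y":0,"z":0,"roll":0}]'; python3 - <<'E'
from h import *
go(440,-91.5,11,90)
c=calibration('wrist'); im=get_image('wrist'); cv2.imwrite('pics/w2.png',im[:,:,::-1])
hsv=cv2.cvtColor(im,cv2.COLOR_RGB2HSV); H,S,V=cv2.split(hsv)
for k in blobs(((H<6)|(H>174))&(S>150)&(V>50),100): print('red',*rect(c,k,.018),k.reshape(-1,2).min(0),k.reshape(-1,2).max(0))
for k in blobs((S<50)&(V>90),100): print('grey',*rect(c,k,.018),k.reshape(-1,2).min(0),k.reshape(-1,2).max(0))
E
```

```text
clock: 7.85
ee_pos: [0.4391, -0.091, 0.2429]
ee_rot: [2.218, 0.005, -2.221]
force: [-0.4, -0.0, -0.7]
gripper_width: 0.0872
t 7.85 pos [439.1 -91.  242.9] jaw -89.8 down [-0.001  0.    -1.   ] | tool shift [231.9   0.5  -1.2] roll 0.2 q7 -1.37 w 87.2
red [ 385.9 -122.3] 67.9 64.7 -89.7 [252 185] [308 235]
red [ 490.9 -121.1] 68.4 15.6 -89.7 [251 116] [311 130]
grey [271.7 -58.9] 419.7 12.1 -89.7 [ 72 288] [388 296]
grey [363.6 221.1] 30.2 12.5 -12.3 [  0 214] [ 10 236]
grey [383.8 -95.8] 28.5 17.3 0.3 [251 201] [265 223]
grey [448.8 -94.6] 68.5 17.6 0.8 [250 130] [265 188]
```

View pics/w2.png

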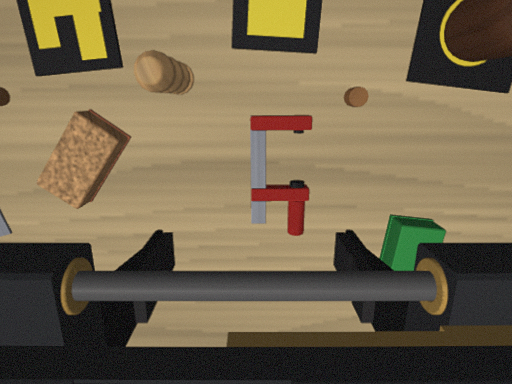

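The wrist view shows the clamp bar at (257,160) and the mallet standing on its disc. The clamp origin comes out at (441,-94.8), 3 mm from the top-view value. I use the wrist figure.

```bash
python3 -m jog '[{"x":20,"y":4,"z":-2,"roll":0},{"x":40,"y":0,"z":0,"roll":0},{"x":45,"y":0,"z":0,"roll":0},{"x":45,"y":0,"z":0,"roll":0},{"x":40,"y":0,"z":0,"roll":0},{"x":25,"y":0,"z":0,"roll":0},{"x":10,"y":0,"z":0,"roll":0},{"x":4,"y":0,"z":0,"roll":0},{"x":0,"y":0,"z":0,"roll":0},{"x":0,"y":0,"z":0,"roll":0}]'; python3 - <<'E'
from h import *
go(441,-94.8,11,90)
E
```

```text
clock: 8.9
ee_pos: [0.443, -0.0954, 0.0159]
ee_rot: [2.223, -0.0, -2.218]
force: [-0.4, -0.1, -0.2]
gripper_width: 0.0869
t 8.9 pos [443.  -95.4  15.9] jaw -90.0 down [ 0.003 -0.001 -1.   ] | tool shift [ 4.9 -0.6  2. ] roll 0.0 q7 -1.5 w 86.9
```

```bash
python3 -m jog '[{"x":4,"y":0,"z":2,"roll":0},{"x":0,"y":0,"z":0,"roll":0}]'; python3 -m jog '[{"x":0,"y":0,"z":0,"roll":0},{"x":0,"y":0,"z":0,"roll":0},{"x":0,"y":0,"z":0,"roll":0},{"x":0,"y":0,"z":0,"roll":0},{"x":0,"y":0,"z":0,"roll":0},{"x":0,"y":0,"z":0,"roll":0},{"x":0,"y":0,"z":0,"roll":0},{"x":0,"y":0,"z":0,"roll":0},{"x":0,"y":0,"z":0,"roll":0},{"x":0,"y":0,"z":0,"roll":0},{"x":0,"y":0,"z":0,"roll":0},{"x":0,"y":0,"z":0,"roll":0}]' 0; python3 -m jog '[{"x":-10,"y":0,"z":0,"roll":0},{"x":-30,"y":0,"z":0,"roll":0},{"x":-45,"y":0,"z":0,"roll":0},{"x":-45,"y":0,"z":0,"roll":0},{"x":-45,"y":0,"z":0,"roll":0},{"x":-35,"y":0,"z":0,"roll":0},{"x":-20,"y":0,"z":0,"roll":0},{"x":0,"y":0,"z":0,"roll":0},{"x":0,"y":0,"z":0,"roll":0}]' ; python3 - <<'E'
from h import *
go(645.8,144.8,230,95.1)
E
```

```text
clock: 9.1
ee_pos: [0.4396, -0.0953, 0.0109]
ee_rot: [2.221, -0.0, -2.22]
force: [-0.9, -0.1, 0.1]
gripper_width: 0.087
clock: 10.3
ee_pos: [0.4397, -0.0952, 0.0106]
ee_rot: [2.221, 0.0, -2.221]
force: [0.9, -1.0, 0.2]
gripper_width: 0.0179
clock: 11.2
ee_pos: [0.439, -0.0947, 0.2398]
ee_rot: [2.22, 0.001, -2.222]
force: [-0.5, -0.7, -3.3]
gripper_width: 0.0178
t 11.2 pos [439.  -94.7 239.8] jaw -90.0 down [-0.001  0.    -1.   ] | tool shift [   9.6 -239.4 -207. ] roll -5.1 q7 -1.37 w 17.8
```

```bash
python3 -m jog '[{"x":0,"y":-15,"z":-13,"roll":0},{"x":0,"y":-30,"z":-26,"roll":0},{"x":0,"y":-34,"z":-30,"roll":0},{"x":0,"y":-34,"z":-30,"roll":0},{"x":0,"y":-34,"z":-30,"roll":0},{"x":0,"y":-34,"z":-30,"roll":0},{"x":0,"y":-30,"z":-26,"roll":0},{"x":0,"y":-20,"z":-15,"roll":0},{"x":0,"y":-8,"z":-5,"roll":-2.5},{"x":0,"y":0,"z":0,"roll":-2.6},{"x":0,"y":0,"z":0,"roll":0},{"x":0,"y":0,"z":0,"roll":0}]'; python3 - <<'E'
from h import *
go(644.5,144.8,19,95.1)
c=calibration('wrist'); im=get_image('wrist'); cv2.imwrite('pics/w3.png',im[:,:,::-1])
E
```

```text
clock: 12.4
ee_pos: [0.6438, 0.1428, 0.2393]
ee_rot: [2.173, 0.095, -2.178]
force: [0.2, 0.2, -3.3]
gripper_width: 0.0176
t 12.4 pos [643.8 142.8 239.3] jaw -84.9 down [-0.002 -0.001 -1.   ] | tool shift [220.2  -2.2  -1.4] roll -0.0 q7 -1.92 w 17.6
```

View pics/w3.png

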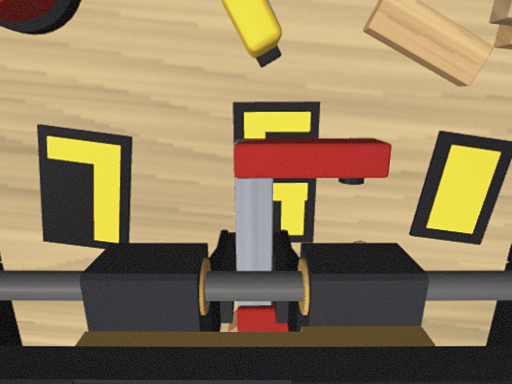

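The clamp is held square over its pad. I lower it.

```bash
python3 -m jog '[{"x":20,"y":-2,"z":-1,"roll":0},{"x":40,"y":0,"z":0,"roll":0},{"x":45,"y":0,"z":0,"roll":0},{"x":45,"y":0,"z":0,"roll":0},{"x":35,"y":0,"z":0,"roll":0},{"x":20,"y":0,"z":0,"roll":0},{"x":8,"y":0,"z":0,"roll":0},{"x":0,"y":0,"z":0,"roll":0},{"x":0,"y":0,"z":0,"roll":0}]'; python3 - <<'E'
from h import *
go(644.5,144.8,17,95.1)
c=calibration('wrist'); im=get_image('wrist'); cv2.imwrite('pics/w4.png',im[:,:,::-1])
E
```

```text
clock: 13.35
ee_pos: [0.6465, 0.1462, 0.0292]
ee_rot: [2.179, 0.097, -2.173]
force: [0.5, 0.2, -3.5]
gripper_width: 0.0175
t 13.35 pos [646.5 146.2  29.2] jaw -84.9 down [ 0.002  0.    -1.   ] | tool shift [12.2  1.2  2.1] roll -0.0 q7 -2.01 w 17.5
```

```bash
python3 -m jog '[{"x":6,"y":1,"z":2,"roll":0},{"x":3,"y":0,"z":0,"roll":0},{"x":2,"y":0,"z":0,"roll":0},{"x":1,"y":0,"z":0,"roll":0},{"x":0,"y":0,"z":0,"roll":0},{"x":0,"y":0,"z":0,"roll":0}]'
```

```text
clock: 14.0
ee_pos: [0.6433, 0.1447, 0.0166]
ee_rot: [2.175, 0.096, -2.176]
force: [-3.9, -3.1, 4.4]
gripper_width: 0.0178
```

```bash
python3 -m jog '[{"x":0,"y":0,"z":0,"roll":0},{"x":0,"y":0,"z":0,"roll":0},{"x":0,"y":0,"z":0,"roll":0},{"x":0,"y":0,"z":0,"roll":0},{"x":0,"y":0,"z":0,"roll":0},{"x":0,"y":0,"z":0,"roll":0},{"x":0,"y":0,"z":0,"roll":0},{"x":-15,"y":0,"z":0,"roll":0},{"x":-30,"y":0,"z":0,"roll":0},{"x":-45,"y":0,"z":0,"roll":0},{"x":-45,"y":0,"z":0,"roll":0},{"x":-45,"y":0,"z":0,"roll":0}]' 1; python3 -m jog '[{"x":-40,"y":0,"z":0,"roll":0},{"x":-10,"y":0,"z":0,"roll":0},{"x":0,"y":0,"z":0,"roll":0},{"x":0,"y":0,"z":0,"roll":0}]'; python3 - <<'E'
from h import *
go(445.5,108.3,240,54.8)
c=calibration('wrist'); im=get_image('wrist'); cv2.imwrite('pics/w5.png',im[:,:,::-1])
hsv=cv2.cvtColor(im,cv2.COLOR_RGB2HSV); H,S,V=cv2.split(hsv)
for k in blobs((H>22)&(H<34)&(S>180),100): print('yel',*rect(c,k,.006),k.reshape(-1,2).min(0),k.reshape(-1,2).max(0))
for k in blobs(((H<6)|(H>174))&(S>150)&(V>50),100): print('red',*rect(c,k,.024),k.reshape(-1,2).min(0),k.reshape(-1,2).max(0))
E
```

```text
clock: 15.2
ee_pos: [0.6433, 0.1452, 0.1986]
ee_rot: [2.177, 0.098, -2.174]
force: [1.0, 0.1, 0.1]
gripper_width: 0.0865
clock: 15.6
ee_pos: [0.6429, 0.1447, 0.2447]
ee_rot: [2.174, 0.097, -2.177]
force: [-0.7, -0.3, -0.1]
gripper_width: 0.0873
t 15.6 pos [642.9 144.7 244.7] jaw -84.9 down [-0.001 -0.001 -1.   ] | tool shift [  5.   18.6 199.9] roll 40.3 q7 -1.92 w 87.3
yel [ 636.2 -115.9] 106.2 61.9 -3.2 [426 144] [498 231]
yel [592.9 331.6] 126.7 52.9 -1.2 [ 79 140] [123 239]
yel [653.6 120.7] 66.2 28.5 5.6 [263 131] [286 185]
yel [802.6 157.3] 66.8 41.8 34.9 [225   0] [282  56]
red [591.  114.4] 70.8 64.2 -84.8 [246 187] [305 237]
red [696.9 124.4] 68.8 15.4 -84.8 [246 116] [307 130]
red [787.9 390.1] 66.4 19.6 -85.4 [0 0] [61 21]
```

View pics/w5.png

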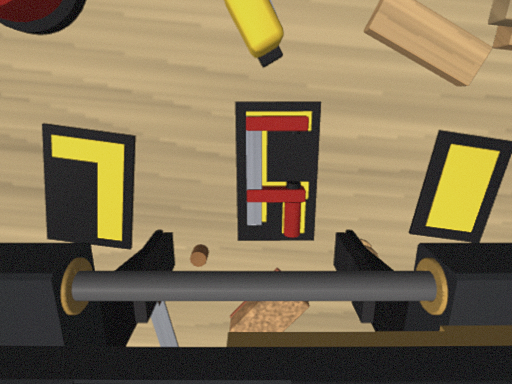

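```bash
python3 - <<'E'
from h import *
c=calibration('wrist'); im=cv2.imread('pics/w5.png'); H,S,V=cv2.split(cv2.cvtColor(im,cv2.COLOR_BGR2HSV))
P=lambda n,uv,z: print(n,(cast(c,uv,z)*1000).round(1).tolist())
m=((V<45)|((H>22)&(H<34)&(S>180))|(((H<6)|(H>174))&(S>150))|(S<50)); m[:,:225]=0; m[:,332:]=0; m[:95]=0; m[245:]=0
for k in blobs(m,2000): print('padF',*rect(c,k,.006))
m=(V<45)|((H>22)&(H<34)&(S>180)); m[:,:405]=0; m[:110]=0;m[245:]=0
for k in blobs(m,2000): print('pad_obl',*rect(c,k,.006))
P('L corners TL TR BR BL',[(44,124),(135,135),(130,248),(47,240)],.006)
m=((H<6)|(H>174))&(S>150)&(V>50); m[:,320:]=0; m[:,:230]=0;m[:100]=0
for k in blobs(m,100): print('red',*rect(c,k,.028))
E
```

```text
padF [633.6 116.2] 171.6 97.9 5.3
pad_obl [ 635.3 -126.9] 146.1 138.1 5.0
L corners TL TR BR BL [[669.9, 396.0], [666.4, 288.7], [518.2, 297.1], [519.7, 405.7]]
red [592.  114.6] 69.8 63.4 -84.8
red [696.5 124.5] 67.8 15.2 -84.8
```

The clamp lies within about 2 and 3.5 mm of its outline. Next is the block.

```bash
python3 -m jog '[{"x":0,"y":2,"z":20,"roll":0},{"x":0,"y":4,"z":40,"roll":0},{"x":0,"y":4,"z":45,"roll":0},{"x":0,"y":4,"z":45,"roll":0},{"x":0,"y":5,"z":50,"roll":0},{"x":0,"y":0,"z":0,"roll":8.1},{"x":0,"y":0,"z":0,"roll":8.1},{"x":0,"y":0,"z":0,"roll":8.1},{"x":0,"y":0,"z":0,"roll":8},{"x":0,"y":0,"z":0,"roll":8},{"x":0,"y":0,"z":0,"roll":0},{"x":0,"y":0,"z":0,"roll":0}]'; python3 - <<'E'
from h import *
go(445.5,105.3,20,54.8)
c=calibration('wrist'); im=get_image('wrist'); cv2.imwrite('pics/w6.png',im[:,:,::-1])
hsv=cv2.cvtColor(im,cv2.COLOR_RGB2HSV); H,S,V=cv2.split(hsv)
m=(S>100)&(H<20); m[235:]=0
for k in blobs(m,800): print('brown',*rect(c,k,.038),k.reshape(-1,2).min(0),k.reshape(-1,2).max(0))
E
```

```text
clock: 16.85
ee_pos: [0.4456, 0.1079, 0.2444]
ee_rot: [-1.871, 0.591, 1.875]
force: [0.3, -0.1, 0.6]
gripper_width: 0.0871
t 16.85 pos [445.6 107.9 244.4] jaw -125.0 down [-0.002  0.    -1.   ] | tool shift [224.4   1.9  -1.8] roll 0.2 q7 -2.4 w 87.1
brown [450.2 107.7] 101.7 54.8 -35.5 [227 121] [277 210]
brown [587.7 113. ] 68.2 62.0 -84.7 [128  15] [212  78]
brown [540.6 -10.1] 56.8 41.0 -54.2 [272   0] [320  56]
```

View pics/w6.png

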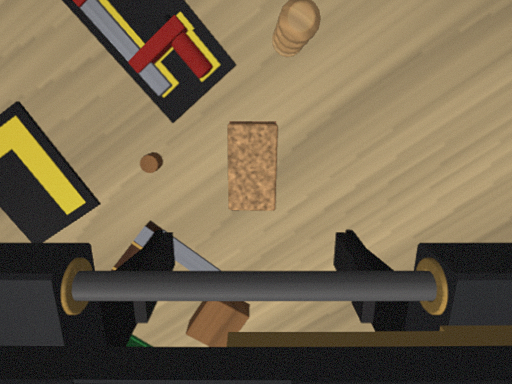

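The block is square to the jaws and centred at (252,166). I descend onto it.

```bash
python3 -m jog '[{"x":20,"y":0,"z":-3,"roll":0},{"x":40,"y":0,"z":0,"roll":0},{"x":45,"y":0,"z":0,"roll":0},{"x":45,"y":0,"z":0,"roll":0},{"x":40,"y":0,"z":0,"roll":0},{"x":24,"y":0,"z":0,"roll":0},{"x":10,"y":0,"z":0,"roll":0},{"x":0,"y":0,"z":0,"roll":0},{"x":0,"y":0,"z":0,"roll":0}]'; python3 -m jog '[{"x":0,"y":0,"z":0,"roll":0},{"x":0,"y":0,"z":0,"roll":0},{"x":0,"y":0,"z":0,"roll":0},{"x":0,"y":0,"z":0,"roll":0},{"x":0,"y":0,"z":0,"roll":0},{"x":0,"y":0,"z":0,"roll":0},{"x":0,"y":0,"z":0,"roll":0},{"x":0,"y":0,"z":0,"roll":0}]' 0; python3 -m jog '[{"x":-10,"y":0,"z":0,"roll":0},{"x":-30,"y":0,"z":0,"roll":0},{"x":-45,"y":0,"z":0,"roll":0},{"x":-45,"y":0,"z":0,"roll":0},{"x":-45,"y":0,"z":0,"roll":0},{"x":-35,"y":0,"z":0,"roll":0},{"x":-15,"y":0,"z":0,"roll":0},{"x":0,"y":0,"z":0,"roll":0},{"x":0,"y":0,"z":0,"roll":0}]'; python3 - <<'E'
from h import *
go(636,-115.5,240,87.7)
E
```

```text
clock: 17.8
ee_pos: [0.4496, 0.1068, 0.0225]
ee_rot: [-1.872, 0.591, 1.869]
force: [0.8, 0.1, -0.5]
gripper_width: 0.0869
clock: 18.6
ee_pos: [0.449, 0.1065, 0.0218]
ee_rot: [-1.871, 0.593, 1.87]
force: [-0.7, -0.2, 3.2]
gripper_width: 0.0547
clock: 19.5
ee_pos: [0.448, 0.1064, 0.2458]
ee_rot: [-1.87, 0.594, 1.872]
force: [0.1, 0.5, -1.8]
gripper_width: 0.0547
t 19.5 pos [448.  106.4 245.8] jaw -125.2 down [-0.001 -0.    -1.   ] | tool shift [   5.8   73.1 -281.5] roll -32.9 q7 -2.4 w 54.7
```

```bash
python3 -m jog '[{"x":0,"y":5,"z":-20,"roll":0},{"x":0,"y":10,"z":-38,"roll":0},{"x":0,"y":12,"z":-45,"roll":0},{"x":0,"y":12,"z":-45,"roll":0},{"x":0,"y":12,"z":-45,"roll":0},{"x":0,"y":11,"z":-44,"roll":0},{"x":0,"y":11,"z":-44,"roll":0},{"x":0,"y":0,"z":0,"roll":-8.2},{"x":0,"y":0,"z":0,"roll":-8.2},{"x":0,"y":0,"z":0,"roll":-8.2},{"x":0,"y":0,"z":0,"roll":-8.3},{"x":0,"y":0,"z":0,"roll":0}]'; python3 -m jog '[{"x":10,"y":0,"z":0,"roll":0},{"x":30,"y":0,"z":0,"roll":0},{"x":40,"y":0,"z":0,"roll":0},{"x":40,"y":0,"z":0,"roll":0},{"x":30,"y":0,"z":0,"roll":0},{"x":20,"y":0,"z":0,"roll":0},{"x":10,"y":0,"z":0,"roll":0},{"x":0,"y":0,"z":0,"roll":0},{"x":0,"y":0,"z":0,"roll":0}]'; python3 - <<'E'
from h import *
go(636,-115.5,28,87.7)
cv2.imwrite('pics/s7.png',get_image('scene')[:,:,::-1])
c=calibration('wrist'); im=get_image('wrist'); cv2.imwrite('pics/w7.png',im[:,:,::-1])
E
```

```text
clock: 20.7
ee_pos: [0.6352, -0.1147, 0.2439]
ee_rot: [-2.197, 0.041, 2.206]
force: [-0.3, 0.2, -2.6]
gripper_width: 0.0547
clock: 21.6
ee_pos: [0.6368, -0.1149, 0.0671]
ee_rot: [-2.202, 0.045, 2.2]
force: [0.2, 0.2, -2.0]
gripper_width: 0.0547
t 21.6 pos [ 636.8 -114.9   67.1] jaw -92.3 down [ 0.001 -0.    -1.   ] | tool shift [39.1  0.6  0.8] roll -0.0 q7 -1.72 w 54.7
```

```bash
python3 -m jog '[{"x":15,"y":0,"z":1,"roll":0},{"x":14,"y":0,"z":0,"roll":0},{"x":6,"y":0,"z":0,"roll":0},{"x":3,"y":0,"z":0,"roll":0},{"x":1,"y":0,"z":0,"roll":0},{"x":0,"y":0,"z":0,"roll":0},{"x":0,"y":0,"z":0,"roll":0}]'
```

```text
clock: 22.4
ee_pos: [0.6348, -0.1151, 0.0279]
ee_rot: [-2.2, 0.044, 2.203]
force: [-3.9, -0.4, 5.8]
gripper_width: 0.0545
```

```bash
python3 -m jog '[{"x":0,"y":0,"z":0,"roll":0},{"x":0,"y":0,"z":0,"roll":0},{"x":0,"y":0,"z":0,"roll":0},{"x":0,"y":0,"z":0,"roll":0},{"x":0,"y":0,"z":0,"roll":0},{"x":-10,"y":0,"z":0,"roll":0},{"x":-30,"y":0,"z":0,"roll":0},{"x":-45,"y":0,"z":0,"roll":0},{"x":-45,"y":0,"z":0,"roll":0},{"x":-45,"y":0,"z":0,"roll":0},{"x":-40,"y":0,"z":0,"roll":0},{"x":0,"y":0,"z":0,"roll":0}]' 1; python3 - <<'E'
from h import *
go(440.5,295,240,16.9)
c=calibration('wrist'); im=get_image('wrist'); cv2.imwrite('pics/w8.png',im[:,:,::-1])
E
```

```text
clock: 23.6
ee_pos: [0.6387, -0.1145, 0.2507]
ee_rot: [-2.216, 0.046, 2.189]
force: [0.4, -0.7, -0.4]
gripper_width: 0.087
t 23.6 pos [ 638.7 -114.5  250.7] jaw -92.3 down [ 0.012 -0.002 -1.   ] | tool shift [   7.3 -401.4  214.3] roll 70.8 q7 -1.65 w 87.0
```

View pics/w8.png

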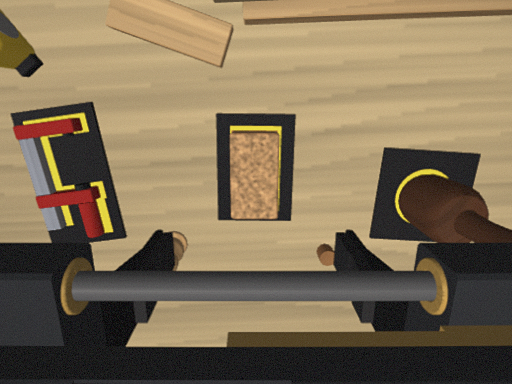

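```bash
python3 - <<'E'
from h import *
c=calibration('wrist'); im=cv2.imread('pics/w8.png'); H,S,V=cv2.split(cv2.cvtColor(im,cv2.COLOR_BGR2HSV))
m=(H<20)&(S>90)&(V>90); m[:120]=0;m[225:]=0;m[:,:222]=0;m[:,290:]=0
for k in blobs(m,1000): print('block',*rect(c,k,.044),k.reshape(-1,2).min(0),k.reshape(-1,2).max(0))
print('pad corners',(cast(c,[(217,114),(296,115),(290,221),(218,220)],.006)*1000).round(1).tolist())
print('roundpad corners',(cast(c,[(385,148),(480,154),(469,243),(370,237)],.006)*1000).round(1).tolist())
E
```

```text
block [ 633.9 -114.1] 99.4 54.0 -2.2 [229 131] [278 218]
pad corners [[701.8, -73.5], [697.1, -166.4], [564.6, -158.1], [569.6, -65.6]]
roundpad corners [[654.1, -274.1], [642.4, -391.4], [524.2, -394.5], [538.2, -262.6]]
```

The block sits within 2 mm of its pad's centre and the mallet within about 4 mm. For the square I turn -109° instead of +71°, since +71° would pass the last joint's range.

```bash
python3 -m jog '[{"x":0,"y":-25,"z":14,"roll":0},{"x":0,"y":-40,"z":20,"roll":0},{"x":0,"y":-42,"z":23,"roll":0},{"x":0,"y":-42,"z":23,"roll":0},{"x":0,"y":-42,"z":23,"roll":0},{"x":0,"y":-42,"z":23,"roll":0},{"x":0,"y":-42,"z":23,"roll":0},{"x":0,"y":-42,"z":23,"roll":0},{"x":0,"y":-42,"z":22,"roll":0},{"x":0,"y":-42,"z":20,"roll":0},{"x":0,"y":0,"z":0,"roll":-8.5},{"x":0,"y":0,"z":0,"roll":-8.5}]'; python3 -m jog '[{"x":0,"y":0,"z":0,"roll":-8.5},{"x":0,"y":0,"z":0,"roll":-8.5},{"x":0,"y":0,"z":0,"roll":-8.5},{"x":0,"y":0,"z":0,"roll":-8.5},{"x":0,"y":0,"z":0,"roll":-8.5},{"x":0,"y":0,"z":0,"roll":-8.5},{"x":0,"y":0,"z":0,"roll":-8.5},{"x":0,"y":0,"z":0,"roll":-8.5},{"x":0,"y":0,"z":0,"roll":-8.5},{"x":0,"y":0,"z":0,"roll":-8.5},{"x":0,"y":0,"z":0,"roll":-7.2},{"x":0,"y":0,"z":0,"roll":0}]'; python3 - <<'E'
from h import *
go(440.5,295,12,16.9)
c=calibration('wrist'); im=get_image('wrist'); cv2.imwrite('pics/w9.png',im[:,:,::-1]); print(state()['q'])
E
```

```text
clock: 24.85
ee_pos: [0.4353, 0.2958, 0.2417]
ee_rot: [2.077, 0.279, -2.079]
force: [0.5, -0.9, 0.1]
gripper_width: 0.087
clock: 26.05
ee_pos: [0.4368, 0.2937, 0.2415]
ee_rot: [0.987, 1.336, -0.99]
force: [-0.2, 1.0, -0.6]
gripper_width: 0.0869
t 26.05 pos [436.8 293.7 241.5] jaw 17.0 down [-0.002 -0.001 -1.   ] | tool shift [ 2.295e+02  4.400e+00 -2.000e-01] roll 0.1 q7 -0.52 w 86.9
[ 0.50728983  0.23035589 -1.28737803  1.70692656  0.22468836  1.37556743
 -0.524594  ]
```

View pics/w9.png

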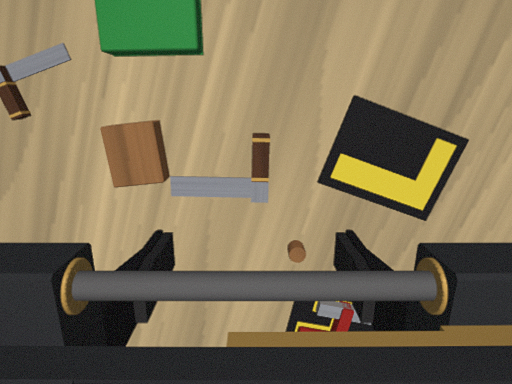

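```bash
python3 - <<'E'
from h import *
c=calibration('wrist')
f=lambda uv,z:(cast(c,uv,z)*1000).round(1)
a=f([(252,133),(269,134),(268,202),(252,202)],.022); print(a.tolist(),a.mean(0))
b=f([(171,176),(171,196)],.004); print('blade end',b.tolist())
L=f([(354,96),(468,138),(426,220),(318,183)],.006); print('padL',L.tolist(),L.mean(0))
g=a.mean(0); go(g[0],g[1],12,16.9)
E
```

```text
[[422.9, 332.8], [441.6, 337.3], [464.8, 260.2], [446.4, 254.7]] [443.925 296.25 ]
blade end [[343.1, 252.5], [348.8, 227.5]]
padL [[522.9, 405.1], [670.6, 400.3], [667.1, 290.8], [518.4, 296.7]] [594.75  348.225]
t 26.1 pos [436.9 293.7 241.7] jaw 16.8 down [-0.001 -0.001 -1.   ] | tool shift [229.7   7.8  -0.4] roll -0.1 q7 -0.52 w 87.1
```

```bash
python3 -m jog '[{"x":20,"y":8,"z":-2,"roll":0},{"x":40,"y":0,"z":0,"roll":0},{"x":45,"y":0,"z":0,"roll":0},{"x":45,"y":0,"z":0,"roll":0},{"x":40,"y":0,"z":0,"roll":0},{"x":25,"y":0,"z":0,"roll":0},{"x":8,"y":0,"z":0,"roll":0},{"x":0,"y":0,"z":0,"roll":0},{"x":0,"y":0,"z":0,"roll":0}]'; python3 - <<'E'
from h import *
go(444,297,12,16.9); print(state()['q'][2])
E
```

```text
clock: 27.0
ee_pos: [0.4452, 0.2991, 0.0208]
ee_rot: [0.991, 1.334, -0.988]
force: [0.3, -0.1, 0.8]
gripper_width: 0.0871
t 27.0 pos [445.2 299.1  20.8] jaw 16.9 down [ 0.002  0.001 -1.   ] | tool shift [ 8.8 -1.8  1.7] roll -0.0 q7 -0.75 w 87.1
-1.0555998597876508
```

```bash
python3 -m jog '[{"x":5,"y":-1,"z":0,"roll":0},{"x":3,"y":0,"z":0,"roll":0},{"x":0,"y":0,"z":0,"roll":0}]'; python3 -m jog '[{"x":0,"y":0,"z":0,"roll":0},{"x":0,"y":0,"z":0,"roll":0},{"x":0,"y":0,"z":0,"roll":0},{"x":0,"y":0,"z":0,"roll":0},{"x":0,"y":0,"z":0,"roll":0},{"x":0,"y":0,"z":0,"roll":0},{"x":0,"y":0,"z":0,"roll":0},{"x":0,"y":0,"z":0,"roll":0},{"x":0,"y":0,"z":0,"roll":0},{"x":0,"y":0,"z":0,"roll":0},{"x":0,"y":0,"z":0,"roll":0},{"x":0,"y":0,"z":0,"roll":0}]' 0; python3 -m jog '[{"x":-8,"y":0,"z":0,"roll":0},{"x":-20,"y":0,"z":0,"roll":0},{"x":-30,"y":0,"z":0,"roll":0},{"x":-30,"y":0,"z":0,"roll":0},{"x":-12,"y":0,"z":0,"roll":0},{"x":0,"y":0,"z":0,"roll":0},{"x":0,"y":0,"z":0,"roll":0}]'; python3 - <<'E'
from h import *
go(644.5,347.2,112,-2.2)
c=calibration('wrist'); im=get_image('wrist'); cv2.imwrite('pics/w10.png',im[:,:,::-1]);print(state()['q'][2])
E
```

```text
clock: 27.3
ee_pos: [0.4437, 0.2979, 0.0117]
ee_rot: [0.989, 1.334, -0.989]
force: [-0.4, 0.5, 0.6]
gripper_width: 0.0868
clock: 28.5
ee_pos: [0.4433, 0.298, 0.0115]
ee_rot: [0.988, 1.335, -0.989]
force: [-0.7, -0.0, 0.7]
gripper_width: 0.0196
clock: 29.2
ee_pos: [0.4432, 0.2973, 0.1106]
ee_rot: [0.988, 1.334, -0.99]
force: [-0.5, -0.9, -1.5]
gripper_width: 0.0196
t 29.2 pos [443.2 297.3 110.6] jaw 16.9 down [-0.001 -0.001 -1.   ] | tool shift [ -1.6 207.1  10.8] roll 19.1 q7 -0.66 w 19.6
-1.168171301711318
```

View pics/w10.png

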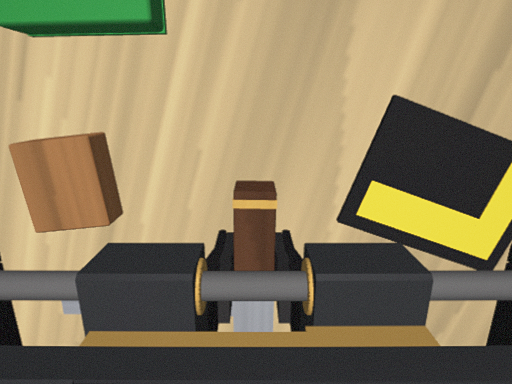

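The square is held by its stock. Before lowering it I check the clearance to the red sander.

```bash
python3 -m jog '[{"x":-20,"y":15,"z":1,"roll":0},{"x":-20,"y":30,"z":1,"roll":0},{"x":0,"y":40,"z":2,"roll":0},{"x":0,"y":40,"z":2,"roll":0},{"x":0,"y":40,"z":2,"roll":0},{"x":0,"y":30,"z":2,"roll":0},{"x":0,"y":12,"z":1,"roll":0},{"x":0,"y":0,"z":0,"roll":6.4},{"x":0,"y":0,"z":0,"roll":6.4},{"x":0,"y":0,"z":0,"roll":6.3},{"x":0,"y":0,"z":0,"roll":0},{"x":0,"y":0,"z":0,"roll":0}]'; python3 - <<'E'
from h import *
go(644,347.5,30,-2.2)
c=calibration('scene')
print('sander base',(cast(c,[(u/1.5625,v/1.5625) for u,v in [(666,283),(672,300),(690,314),(715,316),(734,303)]],0.01)*1000).round().tolist())
t=calibration('top'); print('sander top-view left/bottom',(cast(t,[(200/1.5625,96/1.5625),(228/1.5625,75/1.5625),(165/1.5625,70/1.5625)],.03)*1000).round().tolist())
E
```

```text
clock: 30.45
ee_pos: [0.6441, 0.3475, 0.1497]
ee_rot: [1.233, 1.193, -1.237]
force: [-0.2, -0.5, -2.3]
gripper_width: 0.0196
t 30.45 pos [644.1 347.5 149.7] jaw -2.0 down [-0.002 -0.002 -1.   ] | tool shift [ 1.197e+02  1.000e-01 -2.000e-01] roll 0.2 q7 -0.89 w 19.6
sander base [[773.0, 388.0], [797.0, 350.0], [835.0, 335.0], [874.0, 359.0], [893.0, 416.0]]
sander top-view left/bottom [[756.0, 391.0], [795.0, 340.0], [811.0, 461.0]]
```

```bash
python3 -m jog '[{"x":15,"y":0,"z":0,"roll":0},{"x":30,"y":0,"z":0,"roll":0},{"x":30,"y":0,"z":0,"roll":0},{"x":25,"y":0,"z":0,"roll":0},{"x":15,"y":0,"z":0,"roll":0},{"x":5,"y":0,"z":0,"roll":0},{"x":0,"y":0,"z":0,"roll":0},{"x":0,"y":0,"z":0,"roll":0}]';  python3 - <<'E'
from h import *
go(644,347.5,17.5,-2.2)
E
```

```text
clock: 31.25
ee_pos: [0.6454, 0.3486, 0.0329]
ee_rot: [1.239, 1.191, -1.235]
force: [0.3, -0.2, -1.3]
gripper_width: 0.0199
t 31.25 pos [645.4 348.6  32.9] jaw -2.2 down [ 0.002  0.001 -1.   ] | tool shift [15.4 -1.4  1.1] roll 0.0 q7 -0.93 w 19.9
```

```bash
python3 -m jog '[{"x":7,"y":-1,"z":1,"roll":0},{"x":5,"y":0,"z":0,"roll":0},{"x":2,"y":0,"z":0,"roll":0},{"x":1,"y":0,"z":0,"roll":0},{"x":0,"y":0,"z":0,"roll":0},{"x":0,"y":0,"z":0,"roll":0}]'
```

```text
clock: 31.85
ee_pos: [0.6436, 0.3465, 0.0176]
ee_rot: [1.236, 1.19, -1.238]
force: [-3.3, -3.1, 5.4]
gripper_width: 0.0197
```

```bash
python3 -m jog '[{"x":0,"y":0,"z":0,"roll":0},{"x":0,"y":0,"z":0,"roll":0},{"x":0,"y":0,"z":0,"roll":0},{"x":0,"y":0,"z":0,"roll":0},{"x":0,"y":0,"z":0,"roll":0},{"x":0,"y":0,"z":0,"roll":0},{"x":0,"y":0,"z":0,"roll":0},{"x":-10,"y":0,"z":0,"roll":0},{"x":-30,"y":0,"z":0,"roll":0},{"x":-45,"y":0,"z":0,"roll":0},{"x":-45,"y":0,"z":0,"roll":0},{"x":-45,"y":0,"z":0,"roll":0}]' 1; python3 -m jog '[{"x":-40,"y":-30,"z":0,"roll":0},{"x":0,"y":-45,"z":0,"roll":0},{"x":0,"y":-45,"z":0,"roll":0},{"x":0,"y":-45,"z":0,"roll":0},{"x":0,"y":-30,"z":0,"roll":0},{"x":0,"y":0,"z":0,"roll":0},{"x":0,"y":0,"z":0,"roll":0}]'; python3 - <<'E'
from h import *
go(440,340,240,-2)
im=get_image('top'); cv2.imwrite('pics/t11_raw.png',im[:,:,::-1])
cv2.imwrite('pics/t11.png',cv2.resize(im[80:260,100:420,::-1],None,fx=2.5,fy=2.5,interpolation=cv2.INTER_CUBIC))
E
```

```text
clock: 33.05
ee_pos: [0.6434, 0.347, 0.1942]
ee_rot: [1.237, 1.191, -1.236]
force: [0.8, -0.1, -0.2]
gripper_width: 0.087
clock: 33.75
ee_pos: [0.4488, 0.3544, 0.2326]
ee_rot: [1.237, 1.189, -1.235]
force: [0.4, -0.2, 0.5]
gripper_width: 0.0872
t 33.75 pos [448.8 354.4 232.6] jaw -2.1 down [ 0.003 -0.001 -1.   ] | tool shift [-7.5 -8.2 14.7] roll -0.1 q7 -0.98 w 87.2
```

View pics/t11.png

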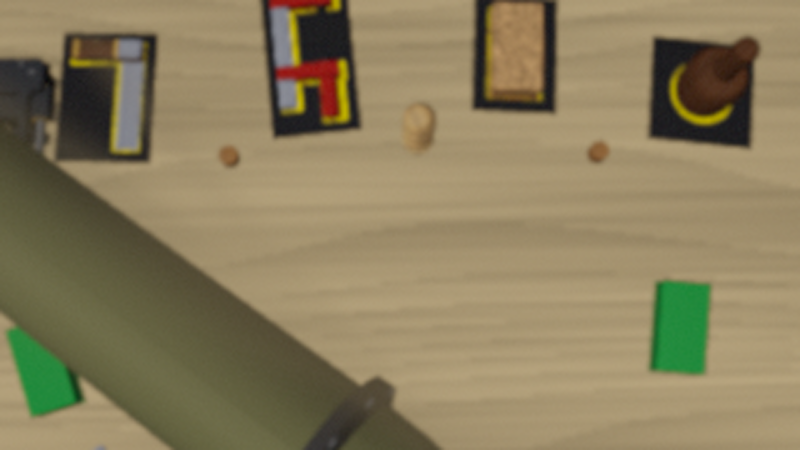

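All four tools lie on their pads. The yellow crescent under the mallet may be parallax, so I check it in the scene camera.

```bash
python3 - <<'E'
from h import *
im=get_image('scene')[:,:,::-1].copy(); cv2.imwrite('pics/s12_raw.png',im)
cv2.imwrite('pics/s12.png',cv2.resize(im[120:384,160:400],None,fx=2.27,fy=2.27,interpolation=cv2.INTER_CUBIC))
E
```

```text
(no output)
```

View pics/s12.png

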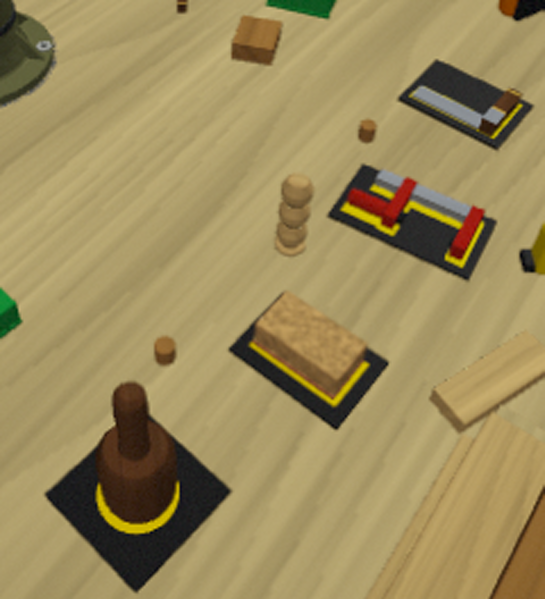

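```bash
python3 - <<'E'
from h import *
c=calibration('scene')
P=lambda *uv:(cast(c,[(160+u/2.27,120+v/2.27) for u,v in uv],.006)*1000).round(1)
a=P((137,520),(137,534)); print('mallet front/disc front',a.tolist(),np.linalg.norm(a[0]-a[1]))
k=P((230,490),(137,590),(46,493)); print('pad corners right,front,left',k.tolist(),'centre',(k[0]+k[2])/2)
d=a[0]-c['origin'][:2]*1000; d/=np.linalg.norm(d); print('mallet base centre',a[0]+34*d, 'disc',a[1]+37*d)
b=P((252,341),(332,390),(368,357)); y=P((249,347),(334,404),(369,367)); print('block bottom',b.tolist(),'yellow',y.tolist())
im=cv2.imread('pics/s12_raw.png')[300:384,190:270]; cv2.imwrite('pics/m12.png',cv2.resize(im,None,fx=6,fy=6,interpolation=cv2.INTER_CUBIC))
E
```

```text
mallet front/disc front [[608.5, -349.2], [616.4, -358.4]] 12.126417442921856
pad corners right,front,left [[657.1, -277.3], [646.4, -393.4], [528.6, -381.4]] centre [ 592.85 -329.35]
mallet base centre [ 583.43162178 -326.23096839] disc [ 589.11970605 -333.40428913]
block bottom [[582.9, -138.2], [677.5, -135.3], [687.2, -81.0]] yellow [[584.6, -145.9], [687.0, -147.0], [693.7, -90.5]]
```

View pics/m12.png

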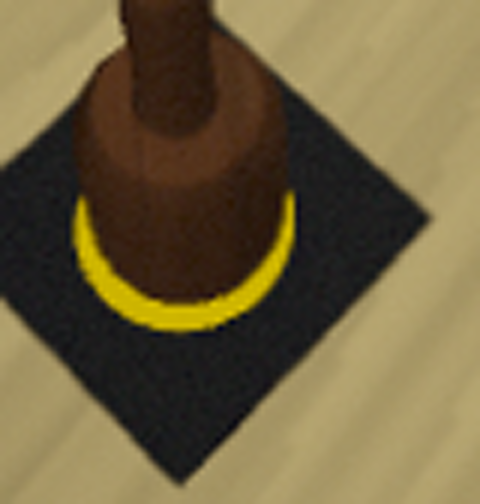

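The mallet base is about 5.5 mm off the disc centre and the block about 5 mm or less, both inside the 12 mm limit. The bobbin is standing, the jaws are open and the arm is clear. I hand in.

```bash
python3 -m jog '[{"x":0,"y":0,"z":0,"roll":0},{"x":0,"y":0,"z":0,"roll":0},{"x":0,"y":0,"z":0,"roll":0}]'; python3 -c "
from plant import *
print(close_job())"
```

```text
clock: 34.15
ee_pos: [0.4492, 0.3543, 0.2313]
ee_rot: [1.237, 1.192, -1.238]
force: [-0.4, 0.3, -0.1]
gripper_width: 0.0867
the job is handed in; nothing more can be done
None
```

I put the mallet, the clamp, the cork block and the large try square on their own pads, released them, and handed the job in at 34 s. The bobbin was still standing; I saw no sign it had moved, but did not measure it again after the start.

These are my last checks against the 12 mm limit:

| Tool | Offset from its outline | How checked |
|---|---|---|
| Clamp | about 2 and 3.5 mm | wrist camera |
| Block | about 2 mm (wrist), about 5 mm (scene) | the two cameras disagree slightly |
| Mallet | about 5.5 mm, upright | scene camera |
| Square | margins look even, turned as drawn | top view by eye only, no figure |

- **Camera disagreement:** the top camera read about 3 mm differently from the wrist camera in y. I went by the wrist camera, except for the mallet's place and the pads' angles, which came from the top camera.
- **Refused call:** the first move call was refused because its rows left out fields, and nothing moved.
- **Final state:** the jaws were open and the arm was clear, with the wrist force near zero.

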